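# Hold the pump tester's run dial at its third detent

## Robot

A 6-joint arm with a two-finger parallel gripper is mounted at the origin on the work surface. World frame = base frame: x ahead of the robot, y to its left, z up, the work surface at z = 0. Lengths are in m, angles in rad, forces in N, time in s.
With the tool pointing down it reaches from about 0.25 to 0.8 m from the base axis. Payload 8.5 kg.
Tool frame: the origin (TCP) lies at the centre of the arm's flange, where the gripper is bolted on; the fingertips stand 173 mm ahead of it and the grasp point (between the pads) lies 155 mm ahead of it; z points along the fingers, y is the line along which they close (so a half turn about z gives the same grasp; the last joint's range is limited). The gripper opens to 85 mm and grips with 20 to 120 N. Pads are 22 mm wide; open, the fingers measure 114 mm over their backs; the gripper's body (76 mm by 85 mm) begins 54 mm behind the grasp point. The pads swing forward as they close: fully open they stand 13 mm farther back than shut.
Start: joints at [-1.301, 0.238, -0.013, 1.319, 0, 1.571], TCP at [0.14, -0.506, 0.405] pointing down, gripper open.
Joint ranges: [-2.66, 2.66], [-1.03, 1.9], [-1.14, 1.46], [-1.82, 2.27], [-1.45, 1.34], [-3.14, 3.14]. Speed limits (rad/s): [2.22, 2.22, 2.79, 3.14, 3.14, 3.14].

## Interface

Orientations are given as [roll, pitch, yaw] about the fixed x, y, z axes, in that order (R = Rz(yaw) Ry(pitch) Rx(roll)).
In Python, from workcell import env, vision gives the robot as it stands.
- The arm moves only by the shell command python3 -m jog 'ROWS' [FORCE]. ROWS is JSON, a list of rows, each a list of 7 numbers: the opening, from -1 (shut) to 1 (fully open), then the shift along the tool's x, y, z normalised to -1 to 1, where 1 is 500 mm, then the turn, a rotation vector about the tool's x, y, z normalised to -1 to 1, where 1 is 30 degrees. In form: [[claw, tx, ty, tz, rx, ry, rz], ...]. A call has exactly 8 rows; each row shifts and turns the commanded pose from where the row before left it, along the tool's axes as they then stand; what a row does not reach is not made up. A row lasts 1/10 s, in which the tool goes at most 50 mm and 8.59 degrees, less where a joint would pass 70% of its speed; a pose out of reach is approached as far as the arm can. A call with a number of a shift or a turn outside -1 to 1 is refused whole. A call with a gripper value outside its range is refused whole. The fingers move at their own pace and stop on an object; FORCE is the grip in N (left out, the last holds). Time passes only in rows, so rows that do not move let the fingers close, or fill a call up. It gives the time, the measured TCP pose, the force, the opening and the grip force at its end, in the units of the state.
- env.state(): the state, without advancing time (a new reading comes with each control period).
- vision.read_camera(name): name is "scene" or "top" or "wrist"; returns a dict with "image" (480x640x3 uint8, red, green, blue), "fx", "fy", "cx", "cy" (pixels), "cam_to_world" (4x4, takes a point from camera to world coordinates). Camera axes: x right, y down, z forward; pixel columns grow to the right and rows downward; lengths in m; the calibration is good to about 2 mm. The wrist camera is an equidistant fisheye: a pixel r from the principal point sees the ray r / f radians off the axis. A picture is of the moment at which its call begins. There is no depth.
- env.hand_in(): hands the job in; it is judged then, once.
Trained networks look in a picture, given as the dict that the camera call returned (one of the last four; its "shot" number tells which), for a name from the list of things; names that differ only in an ending like _2 or _b are one class to them, and where a whole thing is asked for, a point or a joint stands for the part that bears it (a point fixed in the world has none). Each returns a list of dicts, best first, with "conf" (0 to 1); they miss things now and then, are a little off and sometimes report something else, mostly with a low value. They report only what shows in the picture. A call takes as long as a camera call.
- vision.cut_out(picture, label): "mask" (480x640 bool, what is visible of it) and "extent" ([centre column, centre row, width, height] in pixels, round what is visible of it).
- vision.landmark_of(picture, label): "uv" ([column, row] in pixels: a listed point, or the origin of a listed thing).
The state is a dict: "t": time; "joint_positions": joint angles; "dq": joint speeds; "effort": joint torques, N m; "ee_pos": TCP position; "tool_rot": TCP orientation; "force": force on the tool from outside, world axes, zero at the start; "moment": the same for the moment, N m; "gripper_width": opening from 0.0 (shut) to 1.0 (fully open); "finger_force": force on a finger pad.
Only numpy, scipy, OpenCV 4.12 (cv2) and the standard library are available. Lean on these libraries where they do the work, as an engineer would, in place of code of your own. Each camera call takes 0.05 s, during which the arm holds its last target. There are 200 camera calls.

## Task

Swing the hood of the pump tester wide open, square to the machine or further, by its upright bar handle and leave it open. Then press the crank pin of the spring-return dial behind it down past the first two detents to the third, without forcing it on towards the end stop, and finish while still holding it there with the fingers, because the dial springs back as soon as it is let go. Leave the other things on the bench where they are.

Things in the scene. Friction and masses are not known exactly. Their poses are not given: they have to be found in the camera images.
- tester: Grey steel bench tester, 170 deep x 250 wide x 185 mm high on a dark base plate 20 mm high that reaches 90 mm in front of the face. Origin at table height under the middle of its front face; x points into the machine (the face looks to -x), y to its left seen from the robot, z up. Fixed; stands turned by up to about 12 degrees. A flat lock ring 14 mm high lies on its top, about 85 mm behind the face.
- hood_hinge (a point): Point on the hood's upright hinge line: the hood's left (+y) edge, in the plane of the tester's face, 100 mm left of the face's middle; 185 mm above the table. The hood is a grey bottomless box of 4 mm sheet, 200 wide, 100 deep, from 43 to 195 mm above the table, that covers the dial from the front, top and sides.
- hood (a joint): Angle of the hood in rad: 0 shut, grows as its right edge swings towards the robot and round to the left, stop at 1.9. It may start a little ajar (up to 0.2). It stays where it is left (hinge friction about 0.15 N m).
- hood_handle (a point): Grip point on the hood's handle, an upright steel bar, 14 mm thick, 78 to 212 mm above the table, 40 mm out from the hood's front near its right edge. The point is 190 mm up; hood shut, 140 mm out of the face and 170 mm right of the hinge (220 mm radius). Stand-offs at 95 and 145 mm: above 155 mm the bar is free all round, so pinch it from above; being round it turns between the fingers.
- dial_axis (a point): Point on the dial's turning axis, 55 mm out in front of the tester's face, 20 mm left of its middle and 135 mm above the table. The axis is level and square to the face.
- dial: Dial with crank: black disc, 84 mm wide, 18 mm deep, turning against the tester's face, with a black crank pin, 18 mm thick, standing level out of it square to the face, free from 26 to 80 mm out of the face, then a 24 mm collar to 85 mm. Pin on the dial's right, 65 mm from its axis: at rest 30 degrees above level, at the third detent 24 below. Origin on the axis in the plane of the face; x into the machine.
- pin_mid (a point): On the pin's centre line, 55 mm out of the tester's face: the place to press (the pin's upper side is 9 mm above it). At rest 167 mm above the table, at the third detent 109 mm.
- dial_turn (a joint): Turn of the dial in rad: 0 at rest, grows as the pin is pressed down. Detents every 18 degrees: 0.314, 0.628, third 0.942; end stop 1.257. Black marks on the face show rest, detents and stop, the third's mark longer. The detents are only felt as bumps and never hold it: a spring pushes the pin back up everywhere with about 3 to 12 N, about 9 N at the third.
- pump: Fuel pump unit, a bystander: white canister with a cream flange, 120 mm wide, 190 mm high, standing about 270 mm to the right of the tester's middle and 100 mm nearer the robot than its face. Origin under its centre, z up.
- lock_ring: Bystander: flat grey plastic ring, 110 mm wide, 14 mm high, lying on the tester's top. Origin under its centre.
- float_box: Bystander: small black box 45 x 75 x 24 mm lying between the pump and the robot. Origin under its centre.
- screwdriver: Bystander: screwdriver lying on the table between robot and tester.
- wrench: Bystander: steel wrench lying on the table to the front left.
- jar: Bystander: amber jar 64 mm wide, 90 mm high, far left. Origin under its centre.
- tray: Bystander: grey tray 120 x 170 x 35 mm, far left. Origin under its centre.

How it is judged:
On the way, in this order (a step that is already met when the one before it is completed fails the run):
1. the hood is swung wide open (value of joint hood above 1.4 rad and value of joint dial_turn below 0.1 rad), for 0.2 s.
2. with the hood open, the dial is pressed to its third detent (value of joint hood above 1.4 rad and value of joint dial_turn between 0.83 and 1.055 rad), for 0.2 s.
At the end, for the whole second after the job is handed in: The hood stands open by more than 1.4 rad, and the fingers press the dial (its crank pin) (more than 2 N) so that the dial stays at the third detent: 0.942 rad, within 0.11 rad (about 7 mm at the pin) (all of step 2 and contact force between the fingers and dial above 2 N); the arm keeps its last pose, push and grip.
It fails at once if the dial is forced far past the third detent, nearly to the end stop (value of joint dial_turn above 1.16 rad).
It fails at once if the pump unit is knocked (distance of pump from where it was at the start of the episode above 0.03 m or angle between pump's own z axis and vertical above 0.3 rad).
It fails at once if another bystander is pushed away (distance of any of lock_ring, float_box, screwdriver, wrench, jar, tray from where it was at the start of the episode above 0.03 m).
It also fails if it takes over 54 s, if anything falls off the work surface, if the arm or the gripper's body presses on something with over 40 N, if the wrist force passes 120 N, or if a joint passes its speed limit or range.

## Working session

There is one attempt and no reset: what is moved stays moved. The work goes in short steps, Python scripts to look and compute and a shell command to move; the robot and the scene stay as the last step left them, time stands still between calls to the robot, and variables do not carry over. Pictures are saved under pics/ and viewed, at most 11 in all, crops included, and the job is handed in when it is done.

```bash
ls; mkdir -p pics
cat > h.py <<'E'
import numpy as np, cv2
from workcell import env, vision
from scipy.spatial.transform import Rotation as R
def ray(p,uv):
    T=np.array(p["cam_to_world"]);d=np.array([(uv[0]-p["cx"])/p["fx"],(uv[1]-p["cy"])/p["fy"],1.])
    return T[:3,3],T[:3,:3]@(d/np.linalg.norm(d))
def atz(p,uv,z):
    o,d=ray(p,uv);return o+d*(z-o[2])/d[2]
def tri(rs):
    A=sum(np.eye(3)-np.outer(d,d) for o,d in rs);b=sum((np.eye(3)-np.outer(d,d))@o for o,d in rs)
    x=np.linalg.solve(A,b);return x,[float(np.linalg.norm(np.cross(x-o,d))) for o,d in rs]
E
python3 - <<'E'
from h import *
np.set_printoptions(precision=4,suppress=True)
P={n:vision.read_camera(n) for n in("scene","top")}
for n,p in P.items(): cv2.imwrite(f"pics/{n}0.png",p["image"][:,:,::-1]); print(n,np.array(p["cam_to_world"])[:3,3])
Z=dict(tester=0,hood_hinge=.185,hood_handle=.19,dial_axis=.135,pin_mid=.167,pump=0,lock_ring=.185,float_box=0)
for l,z in Z.items():
    rs=[]
    for n,p in P.items():
        r=vision.landmark_of(p,l)
        if r: rs.append(ray(p,r[0]["uv"])); print(l,n,np.round(r[0]["uv"]),round(r[0]["conf"],2),atz(p,r[0]["uv"],z))
    if len(rs)==2: print("   tri",*tri(rs))
print(env.state())
E
```

```text
pics
scene [1.2264 0.5948 0.9568]
top [0.2998 0.0905 1.533 ]
tester top [337. 224.] 0.74 [0.6652 0.0446 0.    ]
hood_hinge scene [303. 246.] 0.8 [0.6595 0.1416 0.185 ]
hood_hinge top [296. 213.] 0.57 [0.6492 0.1505 0.185 ]
   tri [0.6538 0.1452 0.1813] [0.006501074304059651, 0.006501074304059677]
hood_handle scene [294. 183.] 0.93 [ 0.498  -0.0129  0.19  ]
hood_handle top [367. 268.] 0.61 [ 0.5097 -0.019   0.19  ]
   tri [ 0.5057 -0.0138  0.1957] [0.005662989340745774, 0.005662989340745736]
dial_axis top [298. 212.] 0.31 [0.6644 0.1466 0.135 ]
pin_mid scene [271. 215.] 0.62 [0.6114 0.0013 0.167 ]
pump scene [221. 214.] 0.75 [ 0.5721 -0.2485  0.    ]
pump top [439. 252.] 0.92 [ 0.5788 -0.2334  0.    ]
   tri [ 0.579  -0.2339  0.0123] [0.0037803974543337408, 0.0037803974543338214]
lock_ring scene [232. 242.] 0.84 [0.7513 0.0027 0.185 ]
lock_ring top [355. 173.] 0.59 [0.7491 0.0022 0.185 ]
   tri [0.75   0.0017 0.1832] [0.00042474684875892213, 0.0004247468487589646]
float_box scene [252. 198.] 0.52 [ 0.4553 -0.2241  0.    ]
float_box top [452. 306.] 0.92 [ 0.4313 -0.26    0.    ]
   tri [ 0.43   -0.2616 -0.035 ] [0.007565657506446574, 0.007565657506446308]
{'t': 0.9, 'joint_positions': array([-1.301 ,  0.2382, -0.0135,  1.3192,  0.    ,  1.5708]), 'dq': array([ 0.0008,  0.0009, -0.0016,  0.0025,  0.0007,  0.0002]), 'effort': array([ -0.0012, -53.8568,  34.6688,   0.0028,  -0.    ,   0.    ]), 'ee_pos': array([ 0.1399, -0.506 ,  0.4047]), 'tool_rot': array([-3.1415, -0.    ,  0.2698]), 'force': array([ 0.7024,  0.0864, -0.4942]), 'moment': array([-0.0193,  0.0005,  0.0052]), 'finger_force': 0.0, 'gripper_width': 0.9988143389519166}
```

View pics/top0.png

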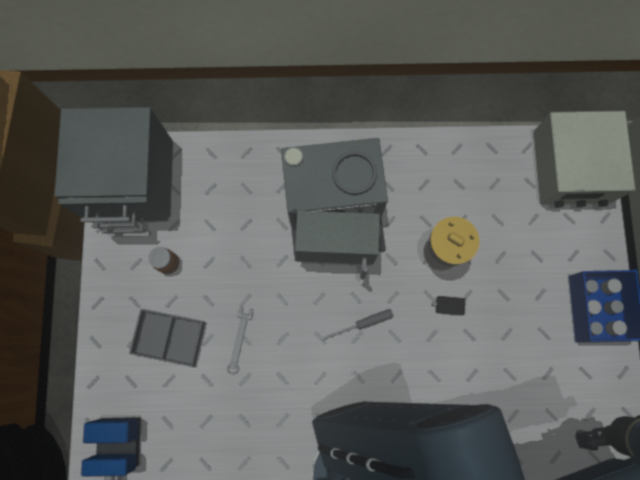

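View pics/scene0.png

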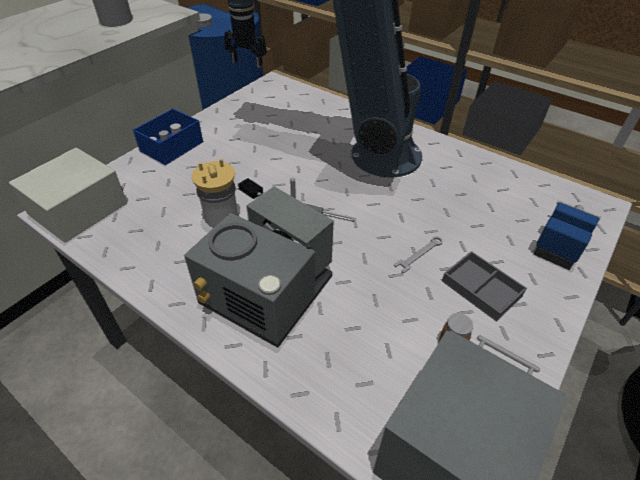

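The top view shows the tester with its top corners at about (283,150), (378,139), (386,205) and (290,213). The hood is slightly ajar and the handle bar top is near (365,262). In the scene view the handle bar top is near (293,180).

Run:
```python
from h import *
i=cv2.imread("pics/top0.png"); c=cv2.resize(i[125:305,260:400],None,fx=4,fy=3.3,interpolation=cv2.INTER_CUBIC)
c=cv2.convertScaleAbs(c,alpha=1.8); 
c=cv2.resize(i[130:295,270:400],None,fx=3.6,fy=3.6,interpolation=cv2.INTER_CUBIC);c=cv2.convertScaleAbs(c,alpha=1.8);cv2.imwrite("pics/c0.png",c)
s=cv2.imread("pics/scene0.png");c2=cv2.convertScaleAbs(cv2.resize(s[165:345,180:340],None,fx=3.3,fy=3.3,interpolation=cv2.INTER_CUBIC),alpha=1.6);cv2.imwrite("pics/c1.png",c2)
```

```text
(no output)
```

View pics/c0.png

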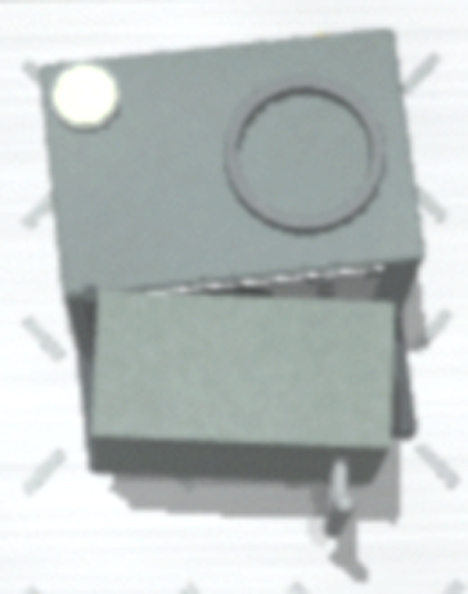

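View pics/c1.png

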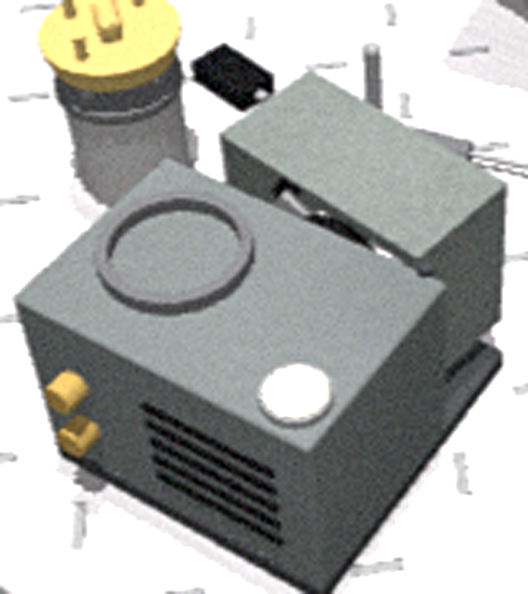

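```bash
cat > fit.py <<'E'
from h import *
from scipy.optimize import least_squares
t0=[((41,67),(.17,.125)),((393,30),(.17,-.125)),((420,258),(0,-.125)),((68,290),(0,.125))]
h0=[((94,440),(-.1,0)),((388,446),(-.1,-.2)),((393,302),(0,-.2)),((97,290),(0,0))]
t1=[((170,160),(0,-.125)),((17,300),(.17,-.125)),((312,448),(.17,.125)),((442,280),(0,.125))]
h1=[((313,72),(-.1,-.2)),((222,132),(0,-.2)),((503,186),(-.1,0))]
def pose(q,l,hood,a=None):
    l=np.array(l,float); a=q[3] if a is None else a
    if hood: c,s=np.cos(a),np.sin(a); l=np.array([c*l[0]+s*l[1],-s*l[0]+c*l[1]+.1])
    c,s=np.cos(q[2]),np.sin(q[2]); return np.array([q[0]+c*l[0]-s*l[1],q[1]+s*l[0]+c*l[1]])
if __name__=="__main__":
    P={n:vision.read_camera(n) for n in("scene","top")}
    M=[]
    for n,sc,off,T,H,b in(("top",3.6,(270,130),t0,h0,(340,462)),("scene",3.3,(180,165),t1,h1,(372,48))):
        f=lambda uv:(uv[0]/sc+off[0],uv[1]/sc+off[1])
        M+=[(atz(P[n],f(u),.185)[:2],l,0) for u,l in T]+[(atz(P[n],f(u),.195)[:2],l,1) for u,l in H]+[(atz(P[n],f(b),.212)[:2],(-.14,-.17),1)]
    r=least_squares(lambda q:np.concatenate([pose(q,l,h)-m for m,l,h in M]),[.66,.04,.1,.1],loss="soft_l1",f_scale=.004)
    q=r.x;print(q);print(np.round(np.array([pose(q,l,h)-m for m,l,h in M])*1000,1).tolist())
    np.save("q.npy",q)
    print("handle",pose(q,(-.14,-.17),1),"hinge",pose(q,(0,.1),0),"pin rest",pose(q,(-.055,.02-.065*np.cos(.5236)),0),"pin3",pose(q,(-.055,.02-.065*np.cos(.419)),0))
    for a in(.2,.5,.8,1.1,1.4,1.6): print(a,pose(q,(-.14,-.17),1,a))
E
python3 fit.py
```

```text
[0.66436431 0.04946051 0.09225193 0.15185401]
[[5.1, 4.6], [5.5, 1.8], [1.4, -1.7], [-3.6, 6.5], [5.1, 4.7], [0.9, 0.9], [2.0, 2.0], [1.8, 1.8], [-24.0, -0.4], [-4.1, -8.2], [-0.3, -7.7], [3.0, -1.1], [-2.4, 3.9], [-1.7, -5.0], [2.4, -1.9], [-5.9, -0.2], [-4.5, -4.7]]
handle [ 0.50527443 -0.01232349] hinge [0.65515219 0.14903529] pin rest [0.6129414  0.00825656] pin3 [0.61322565 0.00518403]
0.2 [ 0.49768233 -0.00492328]
0.5 [0.45921762 0.04848857]
0.8 [0.43825516 0.11088197]
1.1 [0.43666746 0.17668349]
1.4 [0.45459636 0.24001527]
1.6 [0.47666905 0.27804603]
```

```bash
python3 -m jog '[[1,0,0,0,0,0,0.26],[1,0,0,0,0,0,0.256],[1,0.058,-0.078,0,0,0,0],[1,0.058,-0.078,0,0,0,0],[1,0.058,-0.078,0,0,0,0],[1,0.058,-0.078,0,0,0,0],[1,0.058,-0.078,0,0,0,0],[1,0.058,-0.078,0,0,0,0]]' 50
```

```text
t: 1.8
ee_pos: [0.3147, -0.2704, 0.4049]
tool_rot: [3.141, -0.001, -0.001]
force: [1.1, -0.9, -0.8]
gripper_width: 0.999
finger_force: 0.0
```

```bash
python3 -m jog '[[1,0.054,-0.0725,0,0,0,0],[1,0.054,-0.0725,0,0,0,0],[1,0.054,-0.0725,0,0,0,0],[1,0.054,-0.0725,0,0,0,0],[1,0.054,-0.0725,0,0,0,0],[1,0.054,-0.0725,0,0,0,0],[1,0.054,-0.0725,0,0,0,0],[1,0,0,0,0,0,0]]'
python3 - <<'E'
from h import *
p=vision.read_camera("wrist");cv2.imwrite("pics/w1.png",p["image"][:,:,::-1])
T=np.array(p["cam_to_world"]);print(env.state()["ee_pos"])
for l,z in(("hood_handle",.19),("hood_hinge",.185)):
  for r in vision.landmark_of(p,l)[:1]:
    x=(np.array(r["uv"])-[p["cx"],p["cy"]]);rr=np.linalg.norm(x);th=rr/p["fx"];d=T[:3,:3]@np.r_[np.sin(th)*x/rr,np.cos(th)]
    print(l,r["uv"],r["conf"],T[:3,3]+d*(z-T[2,3])/d[2])
E
```

```text
t: 2.6
ee_pos: [0.5057, -0.0148, 0.4042]
tool_rot: [-3.14, -0.001, 0.004]
force: [0.8, -0.6, 0.2]
gripper_width: 1.003
finger_force: 0.0
[ 0.50425994 -0.01634627  0.40420586]
hood_hinge [50.5, 29.6] 0.79 [0.65431401 0.14611813 0.185     ]
```

View pics/w1.png

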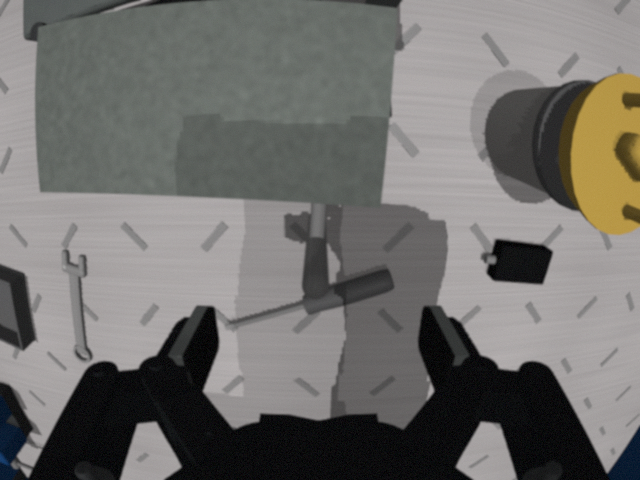

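The wrist view shows the bar centred between the fingers, from (317,205) to its top end at about (317,300).

```bash
cat >> h.py <<'E'
def wz(p,uv,z):
    T=np.array(p["cam_to_world"]);x=np.array(uv,float)-[p["cx"],p["cy"]];rr=np.linalg.norm(x);th=rr/p["fx"];d=T[:3,:3]@np.r_[np.sin(th)*x/rr,np.cos(th)]
    return T[:3,3]+d*(z-T[2,3])/d[2]
E
python3 - <<'E'
from h import *
p=vision.read_camera("wrist");print(np.array(p["cam_to_world"]).round(3))
for uv,z in(((317,295),.212),((317,305),.212),((40,190),.195),((381,205),.195),((399,10),.195)): print(uv,wz(p,uv,z))
E
```

```text
[[ 0.    -0.945 -0.326  0.587]
 [-1.    -0.001  0.001 -0.019]
 [-0.001  0.326 -0.945  0.374]
 [ 0.     0.     0.     1.   ]]
(317, 295) [ 0.49994008 -0.01793186  0.212     ]
(317, 305) [ 0.49425407 -0.01792565  0.212     ]
(40, 190) [0.55396965 0.14961189 0.195     ]
(381, 205) [ 0.54117937 -0.04990981  0.195     ]
(399, 10) [ 0.63874468 -0.05698395  0.195     ]
```

```bash
python3 -m jog '[[1,-0.004,0,0.06,0,0,0],[1,0,0,0.056,0,0,0],[-1,0,0,0,0,0,0],[-1,0,0,0,0,0,0],[-1,0,0,0,0,0,0],[-1,0,0,0,0,0,0],[-1,0,0,0,0,0,0],[-1,0,0,0,0,0,0]]' 50
```

```text
t: 3.6
ee_pos: [0.5021, -0.018, 0.3482]
tool_rot: [-3.14, -0.004, 0.0]
force: [3.4, 3.1, 4.1]
gripper_width: 0.147
finger_force: 48.6
```

Run:
```python
import numpy as np
h=np.array([.655,.148]);v=np.array([.502,-.018])-h;v*=.221/np.linalg.norm(v);p=v
for i in range(1,13):
    t=-i*.13;n=np.array([[np.cos(t),-np.sin(t)],[np.sin(t),np.cos(t)]])@v;d=n-p;p=n;print(i,round(.15+.13*i,2),(d[0]/.5).round(4),(-d[1]/.5).round(4),h+p)
```

```text
1 0.28 -0.0396 -0.0416 [0.48541988 0.00628345]
2 0.41 -0.0339 -0.0464 [0.46847951 0.02946264]
3 0.54 -0.0276 -0.0504 [0.4546869  0.05464229]
4 0.67 -0.0208 -0.0535 [0.44427482 0.08139747]
5 0.8 -0.0137 -0.0558 [0.43741898 0.10927665]
6 0.93 -0.0064 -0.0571 [0.43423508 0.13780933]
7 1.06 0.0011 -0.0574 [0.43477686 0.16651399]
8 1.19 0.0085 -0.0568 [0.43903517 0.19490621]
9 1.32 0.0158 -0.0552 [0.44693815 0.22250682]
10 1.45 0.0228 -0.0527 [0.45835243 0.24885005]
11 1.58 0.0295 -0.0493 [0.47308537 0.2734913 ]
12 1.71 0.0356 -0.045 [0.49088834 0.29601474]
```

```bash
python3 -m jog '[[-1,-0.0396,-0.0416,0,0,0,0],[-1,-0.0339,-0.0464,0,0,0,0],[-1,-0.0276,-0.0504,0,0,0,0],[-1,-0.0208,-0.0535,0,0,0,0],[-1,-0.0137,-0.0558,0,0,0,0],[-1,-0.0064,-0.0571,0,0,0,0],[-1,0,0,0,0,0,0],[-1,0,0,0,0,0,0]]'
```

```text
t: 4.4
ee_pos: [0.4305, 0.0479, 0.3498]
tool_rot: [-3.081, 0.0, 0.093]
force: [0.2, -0.1, -0.5]
gripper_width: -0.001
finger_force: 0.0
```

Run:
```python
from h import *
s=env.state();print(s["ee_pos"],s["tool_rot"],s["joint_positions"],s["force"])
w=vision.read_camera("wrist")["image"];t=vision.read_camera("top");
i=np.hstack([cv2.resize(w,(400,300)),cv2.resize(t["image"][120:345,240:480],(400,375))[:300]]);cv2.imwrite("pics/w2.png",i[:,:,::-1])
```

```text
[0.43045324 0.04791068 0.34978878] [-3.08136543e+00  2.18729406e-04  9.32627668e-02] [ 0.09230664  0.10943465 -0.32026564  1.14137243  0.06022698  3.14063479] [ 0.17806834 -0.09623457 -0.49529309]
```

View pics/w2.png

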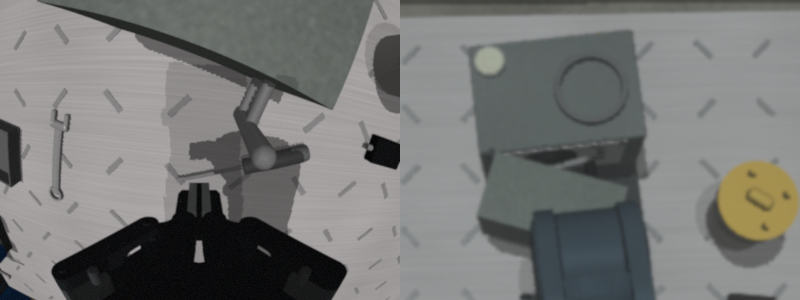

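The last joint ran into its limit at 3.14, so the grip slipped off with the hood at about 0.4 rad. I will lift, turn the tool about 155° the other way to get joint range, and regrasp.

```bash
python3 -m jog '[[-1,0,0,-0.06,-0.115,0,0],[-1,0,0,-0.06,0,0,0],[0,0,0,0,0,0,-0.28],[1,0,0,0,0,0,-0.28],[1,0,0,0,0,0,-0.28],[1,0,0,0,0,0,-0.28],[1,0,0,0,0,0,-0.28],[1,0,0,0,0,0,-0.28]]'
python3 -m jog '[[1,0,0,0,0,0,-0.28],[1,0,0,0,0,0,-0.28],[1,0,0,0,0,0,-0.28],[1,0,0,0,0,0,-0.28],[1,0,0,0,0,0,-0.28],[1,0,0,0,0,0,-0.28],[1,0,0,0,0,0,-0.28],[1,0,0,0,0,0,-0.28]]'
python3 - <<'E'
from h import *
print(env.state()["joint_positions"])
for n in("wrist","top","scene"):
  p=vision.read_camera(n)
  for l,z in(("hood_handle",.19),("hood_hinge",.185)):
    for r in vision.landmark_of(p,l)[:1]: print(n,l,r,(wz if n=="wrist" else atz)(p,r["uv"],z))
  cv2.imwrite(f"pics/{n}3.png",p["image"][:,:,::-1])
E
```

```text
t: 5.3
ee_pos: [0.4311, 0.0416, 0.4095]
tool_rot: [-3.139, -0.002, 0.982]
force: [-0.3, -0.3, 1.3]
gripper_width: 0.99
finger_force: 0.0
t: 6.1
ee_pos: [0.4311, 0.0416, 0.4095]
tool_rot: [3.141, -0.003, 2.155]
force: [-0.5, 0.0, 0.1]
gripper_width: 1.001
finger_force: 0.0
[ 0.09522275  0.07928084 -0.19704813  1.29538215  0.00295142  1.08185008]
wrist hood_handle {'uv': [362.6, 324.1], 'conf': 0.81} [0.47369713 0.02560215 0.19      ]
top hood_hinge {'uv': [296.5, 210.3], 'conf': 0.8} [0.65670671 0.14872109 0.185     ]
scene hood_handle {'uv': [312.9, 184.7], 'conf': 0.78} [0.47356643 0.03062289 0.19      ]
scene hood_hinge {'uv': [301.3, 247.4], 'conf': 0.58} [0.66659185 0.1421468  0.185     ]
```

```bash
python3 -m jog '[[1,0,0,0,0,0,-0.266],[1,0,0,0,0,0,-0.266],[1,0,0,0,0,0,-0.266],[1,0,0,0,0,0,-0.266],[1,0,0,0,0,0,-0.266],[1,-0.045,0,0,0,0,0],[1,-0.045,0,0,0,0,0],[1,0,0,0,0,0,0]]'
python3 - <<'E'
from h import *
p=vision.read_camera("wrist");print(env.state()["ee_pos"])
for r in vision.landmark_of(p,"hood_handle")[:2]: print(r,wz(p,r["uv"],.19))
cv2.imwrite("pics/w4.png",p["image"][:,:,::-1])
E
```

```text
t: 7.35
ee_pos: [0.4758, 0.0284, 0.4093]
tool_rot: [3.139, -0.001, 2.845]
force: [0.1, -1.0, -0.5]
gripper_width: 0.999
finger_force: 0.0
[0.47455773 0.02862678 0.40918154]
{'uv': [313.0, 264.1], 'conf': 0.9} [0.47285245 0.02682793 0.19      ]
```

View pics/w4.png

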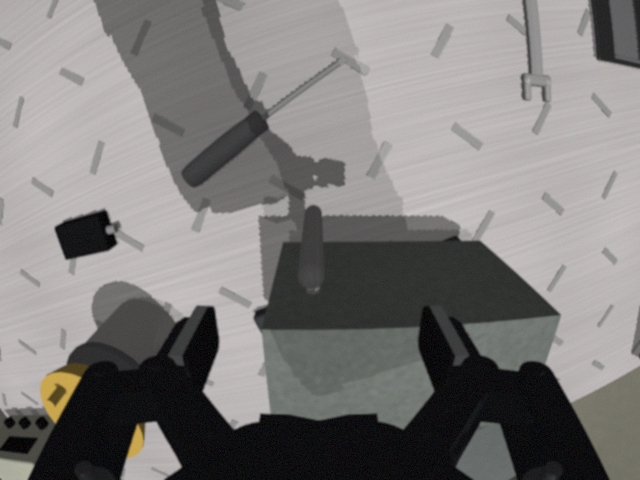

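```bash
python3 -m jog '[[1,0.002,0,0.064,0,0,0],[1,0,0,0.064,0,0,0],[-1,0,0,0,0,0,0],[-1,0,0,0,0,0,0],[-1,0,0,0,0,0,0],[-1,0,0,0,0,0,0],[-1,0,0,0,0,0,0],[-1,0,0,0,0,0,0]]' 60
python3 -m jog '[[-1,0.0417,0.0392,0,0,0,0.248],[-1,0.0417,0.0392,0,0,0,0.248],[-1,0.0417,0.0392,0,0,0,0.248],[-1,0.0417,0.0392,0,0,0,0.248],[-1,0.0417,0.0392,0,0,0,0.248],[-1,0,0,0,0,0,0],[-1,0,0,0,0,0,0],[-1,0,0,0,0,0,0]]'
```

```text
t: 8.25
ee_pos: [0.4724, 0.029, 0.3466]
tool_rot: [3.14, -0.001, 2.846]
force: [-3.9, -3.1, 6.8]
gripper_width: 0.147
finger_force: 58.4
t: 9.05
ee_pos: [0.4373, 0.1657, 0.3467]
tool_rot: [3.138, -0.002, 2.197]
force: [5.7, 0.6, -4.6]
gripper_width: 0.149
finger_force: 60.4
```

```bash
python3 -m jog '[[-1,0.0417,0.0392,0,0,0,0.248],[-1,0.0417,0.0392,0,0,0,0.248],[-1,0.0417,0.0392,0,0,0,0.248],[-1,0.0417,0.0392,0,0,0,0.248],[-1,0.0417,0.0392,0,0,0,0.248],[-1,0,0,0,0,0,0],[-1,0,0,0,0,0,0],[-1,0,0,0,0,0,0]]'
```

```text
t: 9.85
ee_pos: [0.4917, 0.2943, 0.3467]
tool_rot: [3.138, 0.001, 1.545]
force: [12.7, -10.7, -4.3]
gripper_width: 0.143
finger_force: 60.8
```

```bash
python3 -m jog '[[0.3,0,0,0,0,0,0],[0.3,0,0,0,0,0,0],[0.3,0,0,0,0,0,0],[0.3,0,0,0,0,0,0],[0.3,0,0,-0.06,0,0,0],[0.3,0,0,-0.08,0,0,0],[0.3,0,0,0,0,0,0],[-1,0,0,0,0,0,0]]'
python3 - <<'E'
from h import *
q=np.load("q.npy")
P={n:vision.read_camera(n) for n in("scene","top")}
for l,z in(("hood_handle",.19),("dial_axis",.135),("pin_mid",.167)):
  rs=[]
  for n,p in P.items():
    for r in vision.landmark_of(p,l)[:1]: rs.append(ray(p,r["uv"]));print(n,l,r,atz(p,r["uv"],z))
  if len(rs)==2:print(tri(rs))
i=np.hstack([cv2.resize(P["scene"]["image"][140:320,180:420],(400,300)),cv2.resize(P["top"]["image"][120:300,240:480],(400,300))]);cv2.imwrite("pics/d5.png",i[:,:,::-1])
E
```

```text
t: 10.65
ee_pos: [0.4898, 0.2955, 0.4173]
tool_rot: [3.141, -0.004, 1.548]
force: [-0.7, -0.1, -1.0]
gripper_width: 0.494
finger_force: 0.0
scene hood_handle {'uv': [403.4, 232.9], 'conf': 0.75} [0.48823841 0.30901279 0.19      ]
top dial_axis {'uv': [331.6, 234.1], 'conf': 0.77} [0.60629327 0.06293175 0.135     ]
scene pin_mid {'uv': [272.4, 216.2], 'conf': 0.86} [0.61251685 0.00718703 0.167     ]
top pin_mid {'uv': [358.1, 228.4], 'conf': 0.67} [ 0.61245386 -0.00221418  0.167     ]
(array([0.61108181, 0.00068957, 0.16314886]), [0.0038198531634591275, 0.003819853163459032])
```

View pics/d5.png

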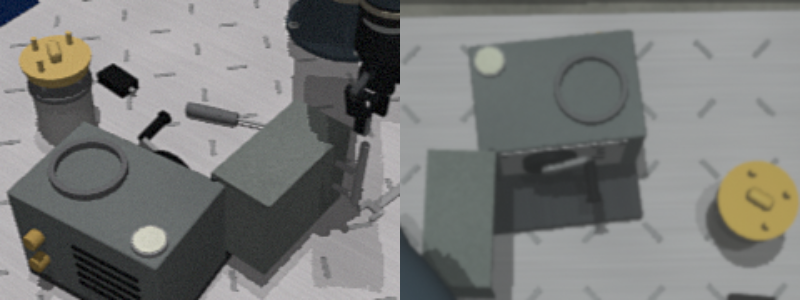

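Hood stands open at about 1.68 rad. The dial pin shows free, with its collar end at full-frame pixel (360,240) in the top view.

```bash
python3 -m jog '[[-1,0,0,0,0,0,-0.214],[-1,-0.0863,0.0267,0,0,0,0],[-1,-0.0863,0.0267,0,0,0,0],[-1,-0.0863,0.0267,0,0,0,0],[-1,-0.0863,0.0267,0,0,0,0],[-1,-0.0863,0.0267,0,0,0,0],[-1,-0.0863,0.0267,0,0,0,0],[-1,-0.0863,0.0267,0,0,0,0]]'
python3 - <<'E'
from h import *
p=vision.read_camera("wrist");print(env.state()["ee_pos"],env.state()["force"])
for l,z in(("pin_mid",.167),("dial_axis",.135),("hood_hinge",.185)):
  for r in vision.landmark_of(p,l)[:1]: print(l,r,wz(p,r["uv"],z))
cv2.imwrite("pics/w6.png",p["image"][:,:,::-1])
E
```

```text
t: 11.85
ee_pos: [0.6101, 0.0009, 0.4152]
tool_rot: [-3.141, -0.003, 1.66]
force: [1.1, 1.1, -0.5]
gripper_width: 0.001
finger_force: 0.0
[ 0.61205986 -0.00436142  0.41458453] [-0.15903859 -3.11769438 -0.98683846]
pin_mid {'uv': [322.8, 238.0], 'conf': 0.75} [0.61211089 0.00908763 0.167     ]
dial_axis {'uv': [319.6, 146.1], 'conf': 0.59} [0.60543077 0.06256631 0.135     ]
```

View pics/w6.png

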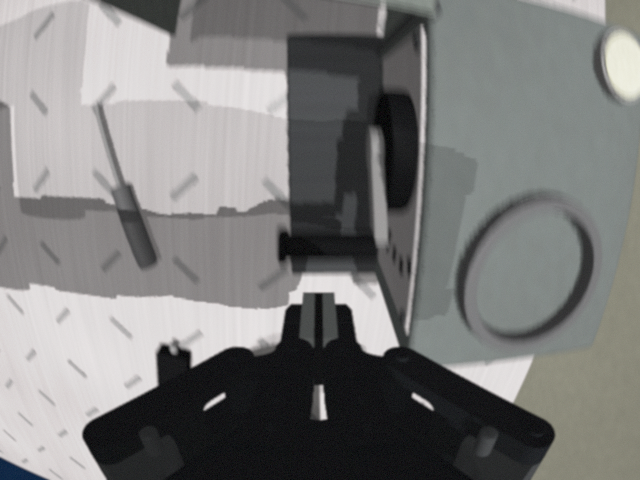

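The pin lies level at row about 246, from its collar end at column 283 to its root near 378. The shut fingers are below it at (320,300).

Run:
```python
from h import *
p=vision.read_camera("wrist");s=env.state();print(s["ee_pos"],s["tool_rot"])
for uv in((283,246),(288,246),(330,246),(376,246)): print(uv,wz(p,uv,.167))
print(np.array(p["cam_to_world"]).round(4))
```

```text
[0.60962945 0.00250511 0.41495179] [-3.14020646 -0.00357317  1.65887487]
(283, 246) [0.58739321 0.0024938  0.167     ]
(288, 246) [0.59052433 0.00277148 0.167     ]
(330, 246) [0.61666433 0.00505579 0.167     ]
(376, 246) [0.64553787 0.00750859 0.167     ]
[[ 0.9963  0.082   0.0267  0.6026]
 [ 0.0862 -0.9436 -0.3196  0.0848]
 [-0.001   0.3207 -0.9472  0.3843]
 [ 0.      0.      0.      1.    ]]
```

```bash
python3 -m jog '[[-1,0,0.002,0.04,0,0,0],[-1,0,0.002,0.04,0,0,0],[-1,0,0,0.04,0,0,0],[-1,0,0,0.02,0,0,0],[-1,0,0,0.02,0,0,0],[-1,0,0,0,0,0,0],[-1,0,0,0,0,0,0],[-1,0,0,0,0,0,0]]'
```

```text
t: 12.9
ee_pos: [0.6114, 0.004, 0.3359]
tool_rot: [-3.141, -0.004, 1.661]
force: [-1.2, 1.8, 2.2]
gripper_width: -0.001
finger_force: 1.2
```

```bash
python3 -m jog '[[-1,0,0,0.012,0,0,0],[-1,0,0,0.012,0,0,0],[-1,0,0,0.012,0,0,0],[-1,0,0,0.012,0,0,0],[-1,0,0,0,0,0,0],[-1,0,0,0,0,0,0],[-1,0,0,0,0,0,0],[-1,0,0,0,0,0,0]]'
python3 - <<'E'
from h import *
F=[]
for n in("wrist","scene","wrist"):
  p=vision.read_camera(n);s=env.state();F.append(np.r_[s["ee_pos"],s["force"]])
  for r in vision.landmark_of(p,"pin_mid")[:1]: print(n,r,(wz if n=="wrist" else atz)(p,r["uv"],.14))
  if n=="wrist":w=p["image"]
  else:c=p["image"]
print(np.round(F,4))
i=np.hstack([cv2.resize(w,(400,300)),cv2.resize(c[170:275,210:350],(400,300))]);cv2.imwrite("pics/d7.png",cv2.convertScaleAbs(i[:,:,::-1],alpha=1.7))
E
```

```text
t: 13.7
ee_pos: [0.6121, 0.003, 0.3124]
tool_rot: [3.14, -0.002, 1.66]
force: [0.2, -4.7, 5.6]
gripper_width: 0.002
finger_force: 2.8
wrist {'uv': [321.1, 308.7], 'conf': 0.72} [0.61343745 0.00432549 0.14      ]
scene {'uv': [268.7, 225.3], 'conf': 0.52} [0.62316206 0.0016708  0.14      ]
wrist {'uv': [319.2, 305.0], 'conf': 0.94} [0.61243945 0.00611932 0.14      ]
[[ 6.1200e-01  2.9000e-03  3.1240e-01  9.6570e-01 -4.9169e+00  5.4498e+00]
 [ 6.1200e-01  2.9000e-03  3.1240e-01 -1.5120e-01 -4.4222e+00  5.7935e+00]
 [ 6.1210e-01  3.0000e-03  3.1240e-01  7.8720e-01 -4.4028e+00  6.8205e+00]]
```

View pics/d7.png

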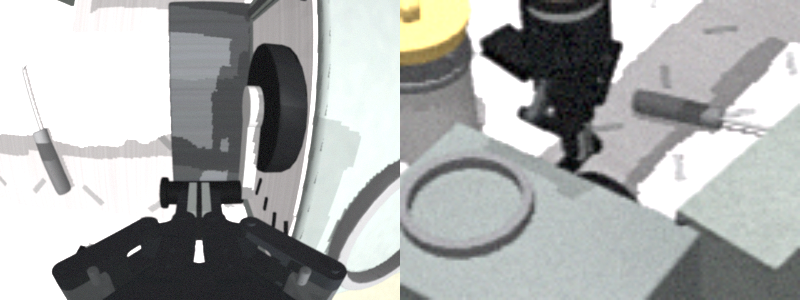

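The fingers rest on the pin at about (200,192) in the wrist half, with the dial near the second detent. I will continue down about 20 mm.

```bash
python3 -m jog '[[-1,0,0,0.01,0,0,0],[-1,0,0,0.01,0,0,0],[-1,0,0,0.01,0,0,0],[-1,0,0,0.008,0,0,0],[-1,0,0,0,0,0,0],[-1,0,0,0,0,0,0],[-1,0,0,0,0,0,0],[-1,0,0,0,0,0,0]]'
python3 - <<'E'
from h import *
F=[]
for n in("wrist","top","scene","wrist"):
  p=vision.read_camera(n);s=env.state();F.append(np.r_[s["ee_pos"],s["force"]])
  for r in vision.landmark_of(p,"pin_mid")[:1]: print(n,r,(wz if n=="wrist" else atz)(p,r["uv"],.109))
  if n=="wrist":w=p["image"]
print(np.round(F,4))
cv2.imwrite("pics/d8.png",cv2.convertScaleAbs(cv2.resize(w[200:400,220:480,::-1],(780,600),interpolation=cv2.INTER_CUBIC),alpha=1.6))
for l,z in(("hood_handle",.19),):
  p=vision.read_camera("scene")
  for r in vision.landmark_of(p,l)[:1]:print(l,r,atz(p,r["uv"],z))
E
```

```text
t: 14.8
ee_pos: [0.612, 0.0039, 0.2935]
tool_rot: [3.14, -0.004, 1.66]
force: [-0.3, 1.6, 6.1]
gripper_width: -0.001
finger_force: 3.4
wrist {'uv': [321.0, 300.5], 'conf': 0.77} [0.61366378 0.00323275 0.109     ]
top {'uv': [236.0, 279.2], 'conf': 0.27} [0.49972399 0.30693712 0.109     ]
scene {'uv': [278.1, 248.0], 'conf': 0.74} [0.64837726 0.05199154 0.109     ]
[[ 6.1200e-01  3.9000e-03  2.9350e-01 -4.3690e-01  1.2744e+00  7.2168e+00]
 [ 6.1200e-01  3.9000e-03  2.9360e-01 -1.2938e+00  1.8373e+00  6.7109e+00]
 [ 6.1200e-01  3.9000e-03  2.9350e-01  3.7930e-01  1.1904e+00  6.9635e+00]
 [ 6.1200e-01  3.9000e-03  2.9350e-01  2.9720e-01  2.0386e+00  7.3502e+00]]
hood_handle {'uv': [400.5, 229.7], 'conf': 0.96} [0.48291108 0.29825015 0.19      ]
```

View pics/d8.png

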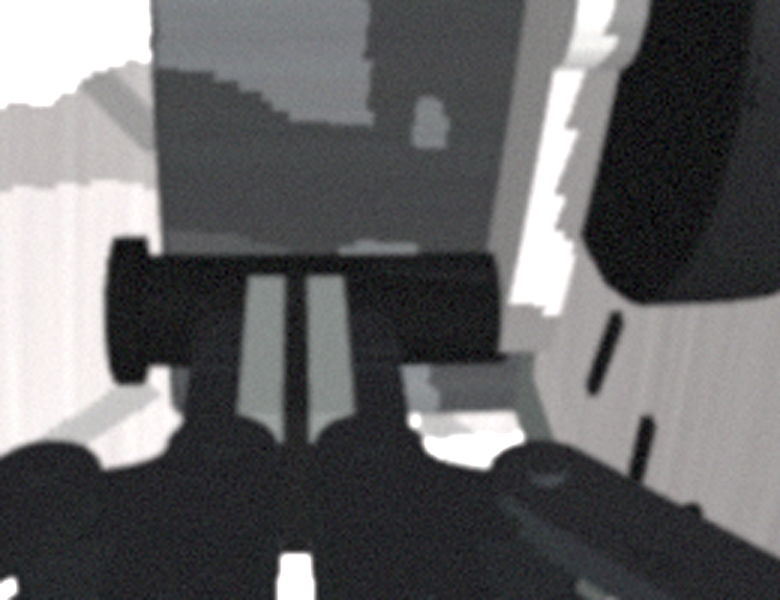

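Run:
```python
from h import *
p=vision.read_camera("wrist");yaw=.092
ax=np.array([.5874,.0025,.167]) # collar end at rest, from the earlier view
lat=np.array([np.sin(yaw),-np.cos(yaw),0])
C=ax-lat*.065*np.cos(np.pi/6);C[2]=.135
fwd=np.array([np.cos(yaw),np.sin(yaw),0])
T=np.array(p["cam_to_world"])
def proj(X):
    c=T[:3,:3].T@(X-T[:3,3]);th=np.arctan2(np.hypot(c[0],c[1]),c[2]);return np.array([p["cx"],p["cy"]])+p["fx"]*th*c[:2]/np.hypot(c[0],c[1])
for a in(.7,.8,.85,.9,.95,1.0,1.05,1.1):
    b=np.pi/6-a;X=C+lat*.065*np.cos(b)+np.array([0,0,.065*np.sin(b)]);print(a,X.round(4),proj(X).round(1),"collar dia px",(p["fx"]*.024/np.linalg.norm(X-T[:3,3])).round(1))
```

```text
0.7 [ 0.5881 -0.0052  0.1236] [262.5 327.5] collar dia px 53.0
0.8 [ 0.588  -0.0037  0.1173] [264.1 317.4] collar dia px 51.6
0.85 [ 0.5879 -0.0028  0.1142] [264.8 312.2] collar dia px 51.0
0.9 [ 0.5878 -0.0016  0.1111] [265.4 306.9] collar dia px 50.4
0.95 [ 5.877e-01 -4.000e-04  1.081e-01] [266.  301.6] collar dia px 49.9
1.0 [0.5875 0.001  0.1052] [266.6 296.1] collar dia px 49.3
1.05 [0.5874 0.0026 0.1023] [267.1 290.5] collar dia px 48.9
1.1 [0.5872 0.0043 0.0996] [267.6 284.9] collar dia px 48.4
```

The collar row gives 0.93 rad and the tip height gives 0.89 rad, so a nudge of 1 mm should centre it.

```bash
python3 -m jog '[[-1,0,0,0.002,0,0,0],[-1,0,0,0,0,0,0],[-1,0,0,0,0,0,0],[-1,0,0,0,0,0,0],[-1,0,0,0,0,0,0],[-1,0,0,0,0,0,0],[-1,0,0,0,0,0,0],[-1,0,0,0,0,0,0]]' && python3 -c "
from workcell import env
print(env.state()['force'],env.hand_in())"
```

```text
t: 16.15
ee_pos: [0.612, 0.004, 0.2927]
tool_rot: [3.14, -0.005, 1.661]
force: [-1.6, 2.8, 7.7]
gripper_width: -0.002
finger_force: 3.9
the job is handed in; nothing more can be done
[-1.6270154   2.83341413  7.6630051 ] None
```

I handed the job in at 16 s with the hood open at about 1.68 rad and the shut fingers holding the crank pin at about 0.93 rad (third detent 0.942) with about 7.7 N upward force at the wrist; `hand_in()` returned no verdict. My first grip on the hood handle slipped when the wrist joint hit its limit, so I regrasped it.

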